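# Bind the punched impression plates with a pin

### The job

Three punched plastic impression plates lie askew on the binding jig. Push the stack gently home against both fences of the jig so that all the holes line up over the hole in the jig, then take the pin from its stand, push it firmly down through all three plates, driving the tight plug in the jig's hole down before it, until its collar sits flat on the top plate, and let go. Stop pushing as soon as things seat, without ramming plates or pin, and leave the jar, the vial and the hand stamp where they stand.

Things in the scene. Friction and masses are not known exactly. Their poses are not given: they have to be found in the camera images.
- jig: Grey binding jig fixed to the desk; origin on the desk. Its block (x -38 to 58, y -28 to 48 mm) has its flat top 26 mm up and two rigid steel fences on it. The -x and -y sides are open; plates that are home span x -50 to 50, y -40 to 40 mm, so they overhang there and fingertips can reach down beside the block to just below the bottom plate (at the start plates lie 8 to 18 mm further out, both ways).
- far_fence (a point): Middle of the inner face of the jig's far fence, half-way up it: the plane x = 50 mm of the jig, 16 mm high above the block's top, 88 mm long. Axes of the jig; plates are pushed to it along +x. It does not yield: stop on force.
- left_fence (a point): Middle of the inner face of the jig's left fence, half-way up it: the plane y = 40 mm of the jig, 16 mm high above the block's top, 96 mm long. Axes of the jig; plates are pushed to it along +y. It does not yield: stop on force.
- jig_hole (a point): Centre of the mouth of the jig's 13.5 mm through hole, on the block's top, 26 mm above the desk, at x = 25, y = 18 mm of the jig; axes of the jig. 12 to 16 mm below the mouth a tight rubber plug fills the hole; the pin must drive it down to get home. It yields to a steady 15 N or so (the pin's weight does not move it) and does not spring back.
- plate_bottom_hole (a point): The lowest of three equal loose rigid, slick white plastic plates (about 60 g), 100 x 80 x 6 mm (x, y, z), lying askew on the jig. The point is the centre of its 13.5 mm round hole, half-way through its thickness; axes of the plate, long side along x. The hole is 25 mm from the +x edge, 22 mm from the +y edge: with these edges flush on the fences it is over the jig's hole.
- plate_middle_hole (a point): The middle one of three equal loose rigid, slick white plastic plates (about 60 g), 100 x 80 x 6 mm (x, y, z), lying askew on the jig. The point is the centre of its 13.5 mm round hole, half-way through its thickness; axes of the plate, long side along x. The hole is 25 mm from the +x edge, 22 mm from the +y edge: with these edges flush on the fences it is over the jig's hole.
- plate_top_hole (a point): The uppermost of three equal loose rigid, slick white plastic plates (about 60 g), 100 x 80 x 6 mm (x, y, z), lying askew on the jig. The point is the centre of its 13.5 mm round hole, half-way through its thickness; axes of the plate, long side along x. The hole is 25 mm from the +x edge, 22 mm from the +y edge: with these edges flush on the fences it is over the jig's hole.
- pin_mid (a point): Loose upright pin, 72 mm long, 60 g; the point is on its axis half-way up, 36 mm above the tip; z up. From the tip: 4 mm taper (9 to 12 mm wide), 12 mm shaft up to 38 mm, collar 24 mm wide from 38 to 42 mm, black handle 16 mm wide from 42 to 72 mm, to be gripped from above. Home through the plates (stack 18 mm thick), this point is 16 mm above the jig's hole mouth.
- stand: Black block 44 x 44 x 40 mm fixed to the desk, origin at the centre of its underside. At the start the pin hangs upright in its hole (2 mm of play), collar on the block's top.
- jar_light: White powder jar with a ribbed lid, 48 mm across, 65 mm tall, standing loose; origin at the centre of its underside. A bystander.
- vial_amber: Brown vial with a pale cap, 41 mm across, 86 mm tall, standing loose; origin at the centre of its underside. A bystander.
- stamp: Wooden hand stamp, 34 mm across, 68 mm tall, standing loose; origin at the centre of its underside. A bystander.

How it is judged:
By the outcome, as a careful person would: the job done as asked, in the order asked, and still so for the second after the job is handed in, with the robot touching nothing.
It also fails if it takes over 72 s, if anything falls off the work surface, if the arm or the gripper's body presses on something with over 40 N, if the wrist force passes 120 N, or if a joint passes its speed limit or range.

### The arm

A 6-joint arm with a two-finger parallel gripper is mounted at the origin on a cart in front of the work surface, level with it; the furniture and walls round the work are solid. World frame = base frame: x ahead of the robot, y to its left, z up, the work surface at z = 0. Lengths are in mm, angles in rad, forces in N, time in s.
With the tool pointing down it reaches from about 325 to 900 mm from the base axis. Payload 6.1 kg.
Tool frame: the origin (TCP) lies midway between the tips of the shut fingers; the grasp point (between the pads) lies 19 mm behind it; z points along the fingers, y is the line along which they close (so a half turn about z gives the same grasp; the last joint's range is limited). The gripper opens to 87 mm and grips with 3 to 60 N. Pads are 19 mm wide; open, the fingers measure 117 mm over their backs; the gripper's body (75 mm by 190 mm) begins 51 mm behind the grasp point.
Start: joints at [-1.252, 0.22, 1.526, -0, 1.395, -0.126], TCP at [268.915, -564.181, 222.538] pointing down, gripper open.
Joint ranges: [-2.98, 2.98], [-0.91, 2.08], [0.09, 2.57], [-1.24, 4.39], [0.2, 2.65], [-2.68, 2.68]. Speed limits (rad/s): [2.57, 2.57, 3.01, 3.14, 3.14, 3.14].

### API

Orientations are given as a unit quaternion [x, y, z, w].
In Python, from plant import ctrl gives the robot as it stands.
- The arm moves only by the tool carry_out, never from a script. Its argument "plan" is a list of rows, each a list of 4 numbers: the shift along the world's x, y, z each as a share of 0.05 m, from -1 to 1, then the turn about the world's z as a share of pi/2 rad, from -1 to 1. A call has exactly 8 rows; each row shifts and turns the commanded pose from where the row before left it; what a row does not reach is not made up. A row lasts 1/8 s, in which the tool goes at most 62.5 mm and 10.7 degrees, less where a joint would pass 70% of its speed; a pose out of reach is approached as far as the arm can. A call with a number of a shift or a turn outside -1 to 1 is refused whole. A call with a gripper value outside its range is refused whole. "jaw" is the opening, from -1 (shut) to 1 (fully open), so that 0 is half open, set as the call begins (left out, the last holds). The fingers move at their own pace and stop on an object; "newtons" is the grip in N (left out, the last holds). Time passes only in rows, so rows that do not move let the fingers close, or fill a call up. It gives the time, the measured TCP pose, the force, the opening and the grip force at its end, in the units of the state.
- ctrl.observe(): the state, without advancing time (a new reading comes with each control period).
- ctrl.read_camera(name): name is "scene" or "side" or "wrist"; returns the picture (420x560x3 uint8, red, green, blue); there is no depth.
- ctrl.camera_info(name): a dict with "fx", "fy", "cx", "cy" (pixels), "R" (3x3) and "t" (3): a world point X has camera coordinates R X + t; the wrist camera has in their place "tool_from_camera" (4x4, takes a point from camera to tool coordinates, whose origin is the TCP and whose axes are the flange's). Camera axes: x right, y down, z forward; pixel columns grow to the right and rows downward; lengths in mm; the calibration is good to about 2 mm. A picture is of the moment at which its call begins: read the wrist's pose just before it. camera_info takes no time and is no camera call.
- ctrl.finish_job(): hands the job in; it is judged then, once.
The state is a dict: "clock": time; "joint_positions": joint angles; "qvel": joint speeds; "tau": joint torques, N m; "tool_pos": TCP position; "eef_rot": TCP orientation; "force": force on the tool from outside, world axes, zero at the start; "moment": the same for the moment, N m; "gripper_width": finger opening in mm; "finger_force": force on a finger pad.
Only numpy, scipy, OpenCV 4.12 (cv2) and the standard library are available. Lean on these libraries where they do the work, as an engineer would, in place of code of your own. Each camera call takes 0.05 s, during which the arm holds its last target. There are 200 camera calls.

## Working session

There is one attempt and no reset: what is moved stays moved. The work goes in short steps, Python scripts to look and compute and a tool call to move; the robot and the scene stay as the last step left them, time stands still between calls to the robot, and variables do not carry over. Pictures are saved under pics/ and viewed, at most 10 in all, crops included, and the job is handed in when it is done.

Besides the shell and the picture viewer there is one more tool, called after "Emit:" as name([rows], argument=value, ...), one row to a line, values as JSON. carry_out: Moves the arm, as the interface text tells. Shift numbers are shares of 0.05 m and turn numbers shares of pi/2 rad, none past 1 either way. Its arguments: {"type":"object","properties":{"plan":{"type":"array","items":{"type":"array","items":{"type":"number"}}},"jaw":{"type":"number"},"newtons":{"type":"number"}},"required":["plan"]}

```bash
mkdir -p pics; python3 - <<'E'
from plant import ctrl
import cv2,numpy as np
for n in ["scene","side"]:
    im=ctrl.read_camera(n); cv2.imwrite(f"pics/{n}0.png",im[:,:,::-1])
    i=ctrl.camera_info(n); print(n,i)
print(ctrl.camera_info("wrist"))
print(ctrl.observe())
E
```

```text
scene {'fx': 539.0381025623589, 'fy': 539.0381025623589, 'cx': 288.77059240003393, 'cy': 212.72908393268614, 'R': array([[-0.83337475, -0.55239993,  0.018462  ],
       [-0.37945673,  0.54753945, -0.74579698],
       [ 0.40186953, -0.6285339 , -0.66591743]]), 't': array([290.47338166, 481.60349851, 430.64759599])}
side {'fx': 435.91664013441954, 'fy': 435.91664013441954, 'cx': 274.11330466661235, 'cy': 209.97977832166197, 'R': array([[-0.97414637, -0.22528831, -0.01685318],
       [-0.11979227,  0.57834708, -0.80694762],
       [ 0.19154285, -0.78406622, -0.59038251]]), 't': array([475.91884203, 322.2237213 , 494.74515578])}
{'fx': 300.2407958223415, 'fy': 300.2407958223415, 'cx': 278.48881241630426, 'cy': 208.00498948987902, 'tool_from_camera': array([[-7.90495380e-04, -9.61767620e-01, -2.73865699e-01,
         7.34230637e+01],
       [ 9.99999065e-01, -1.06578633e-03,  8.56420297e-04,
         3.08719347e-01],
       [-1.11555963e-03, -2.73864766e-01,  9.61767563e-01,
        -1.62156478e+02],
       [ 0.00000000e+00,  0.00000000e+00,  0.00000000e+00,
         1.00000000e+00]])}
{'clock': 0.1, 'joint_positions': array([-1.25210862e+00,  2.21149040e-01,  1.52748796e+00,  1.74117063e-05,
        1.39472521e+00, -1.26087248e-01]), 'qvel': array([-0.00224024, -0.0025872 , -0.00287742, -0.00048571,  0.00077979,
        0.00010741]), 'tau': array([ 8.10069796e-04, -4.95944202e+01, -3.88518763e+01,  7.01523037e-02,
        5.14982908e-02, -5.23716187e-05]), 'tool_pos': array([ 268.74068083, -563.64951583,  221.55018838]), 'eef_rot': array([ 9.75373606e-01,  2.20557353e-01, -7.65428331e-05, -8.81506057e-04]), 'force': array([0.72357811, 0.11851515, 0.0452824 ]), 'moment': array([0.06524505, 0.0129326 , 0.05460338]), 'finger_force': 0.0, 'gripper_width': 86.91544660625345}
```

View pics/scene0.png

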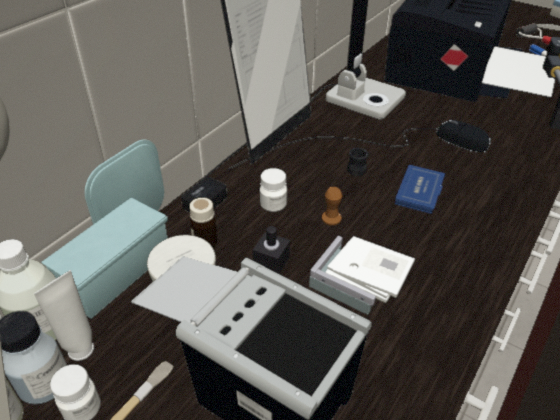

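View pics/side0.png

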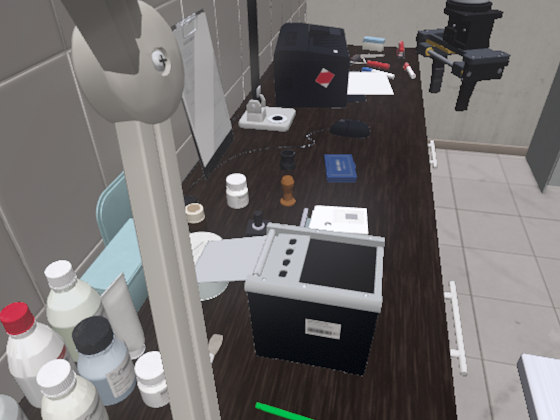

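The scene view shows the jig with its plates at about (365,270), the stand and pin at (271,245), the jar at (273,190), the vial at (203,220) and the stamp at (332,205). The oven sits right beside the jig, around (280,340).

```bash
cat > h.py <<'E'
from plant import ctrl
import cv2,numpy as np
from scipy.spatial.transform import Rotation as Ro
def ray(n,u,v,st=None):
    i=ctrl.camera_info(n); d=np.array([(u-i["cx"])/i["fx"],(v-i["cy"])/i["fy"],1.])
    if n=="wrist":
        T=i["tool_from_camera"]; R=Ro.from_quat(st["eef_rot"]).as_matrix()
        return R@T[:3,3]+np.array(st["tool_pos"]), R@T[:3,:3]@d
    return -i["R"].T@i["t"], i["R"].T@d
def onz(n,u,v,z,st=None):
    o,d=ray(n,u,v,st); return o+d*(z-o[2])/d[2]
def proj(n,X,st=None):
    i=ctrl.camera_info(n); X=np.array(X,float)
    if n=="wrist":
        T=i["tool_from_camera"]; R=Ro.from_quat(st["eef_rot"]).as_matrix()
        c=T[:3,:3].T@(R.T@(X-st["tool_pos"])-T[:3,3])
    else: c=i["R"]@X+i["t"]
    return c[0]/c[2]*i["fx"]+i["cx"],c[1]/c[2]*i["fy"]+i["cy"]
E
python3 - <<'E'
from h import *
np.set_printoptions(precision=0,suppress=True)
for n,u,v,z in [("scene",271,232,70),("scene",332,218,0),("scene",273,205,0),("scene",203,240,0),("scene",372,265,44),("scene",413,262,44),("scene",350,240,44),("scene",311,268,42),("scene",340,240,42),("side",258,213,72),("side",352,212,44),("scene",368,325,150),("scene",183,330,150),("scene",255,268,150),("side",383,237,150),("side",255,285,150),("side",265,232,150),("scene",240,160,0)]:
    print(n,u,v,onz(n,u,v,z))
E
python3 -c "
import cv2;im=cv2.imread('pics/scene0.png')[180:330,180:430];cv2.imwrite('pics/c0.png',cv2.resize(im,None,fx=3.2,fy=3.2,interpolation=2)[:, :800])"
```

```text
scene 271 232 [ 594. -319.   70.]
scene 332 218 [ 568. -469.    0.]
scene 273 205 [ 673. -438.    0.]
scene 203 240 [ 719. -298.    0.]
scene 372 265 [ 444. -369.   44.]
scene 413 262 [ 395. -410.   44.]
scene 350 240 [ 497. -397.   44.]
scene 311 268 [ 517. -313.   42.]
scene 340 240 [ 511. -390.   42.]
side 258 213 [ 593. -324.   72.]
side 352 212 [ 422. -401.   44.]
scene 368 325 [ 372. -190.  150.]
scene 183 330 [537. -69. 150.]
scene 255 268 [ 526. -187.  150.]
side 383 237 [ 370. -203.  150.]
side 255 285 [528. -71. 150.]
side 265 232 [ 541. -179.  150.]
scene 240 160 [ 806. -514.    0.]
```

View pics/c0.png

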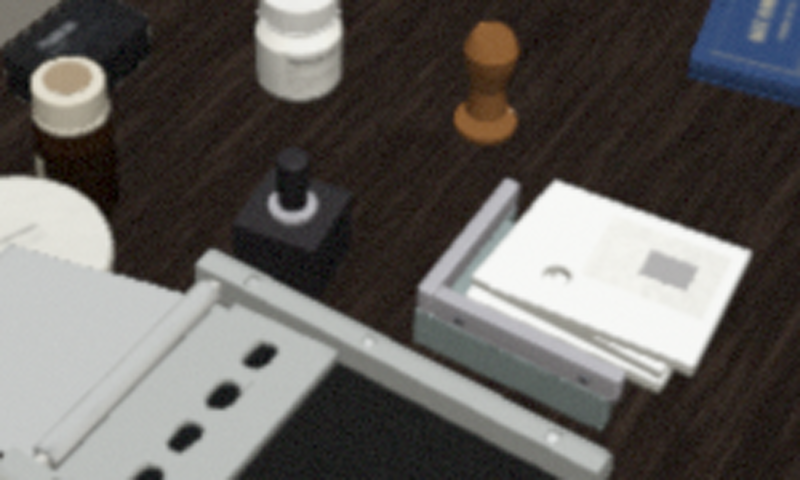

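The crop shows the far fence on the left, the left fence nearest the camera with its corner at about scene (314,271), and the plates askew. I'll move the wrist camera over the jig.

Emit:
carry_out([
  [0.4, 0.4, 0, 0],
  [0.6, 0.6, 0, 0],
  [0.6, 0.65, 0, 0],
  [0.6, 0.65, 0, 0],
  [0.6, 0.65, 0, 0],
  [0.4, 0.4, 0, 0],
  [0.1, 0.1, 0, 0],
  [0, 0, 0, 0],
], jaw=0)

```text
clock: 1.1
tool_pos: [433.7, -391.7, 222.2]
eef_rot: [0.975, 0.221, -0.0, -0.0]
force: [-0.2, -0.3, 0.2]
gripper_width: 43.8
finger_force: 0.0
```

```bash
python3 - <<'E'
from h import *
import pickle
st=ctrl.observe(); im=ctrl.read_camera("wrist"); cv2.imwrite("pics/w1.png",im[:,:,::-1]); pickle.dump(st,open("w1.pkl","wb"))
print(st["tool_pos"],st["eef_rot"],st["force"],st["clock"],st["gripper_width"])
E
```

```text
[ 433.71602421 -391.6936943   222.22801345] [ 9.75293368e-01  2.20913417e-01 -3.05664109e-04 -1.24335764e-04] [-0.22234135 -0.33058793  0.22193274] 1.1 43.82399915156903
```

View pics/w1.png

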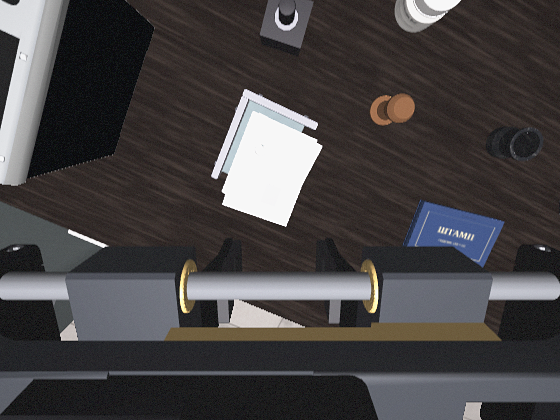

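The wrist view shows the jig centred at about (265,160): fence corner at (247,92), left fence running to (213,177), far fence running to (317,125). The pin is at (288,8), and there's open desk on the plates' lower and right sides.

```bash
python3 - <<'E'
import cv2
im=cv2.imread('pics/w1.png')[78:234,190:340];cv2.imwrite('pics/c1.png',cv2.resize(im,None,fx=3.8,fy=3.8,interpolation=2))
for y,x in [(92,250),(100,270),(130,232),(150,222),(120,250),(115,270),(150,280),(200,260),(185,300),(146,262),(200,228)]:
    f=cv2.imread('pics/w1.png'); print(x,y,f[y,x])
E
```

```text
250 92 [250 243 244]
270 100 [136 127 132]
232 130 [237 228 229]
222 150 [240 231 232]
250 120 [248 248 248]
270 115 [213 207 192]
280 150 [247 247 247]
260 200 [247 247 247]
300 185 [251 251 250]
262 146 [239 239 240]
228 200 [247 247 247]
```

View pics/c1.png

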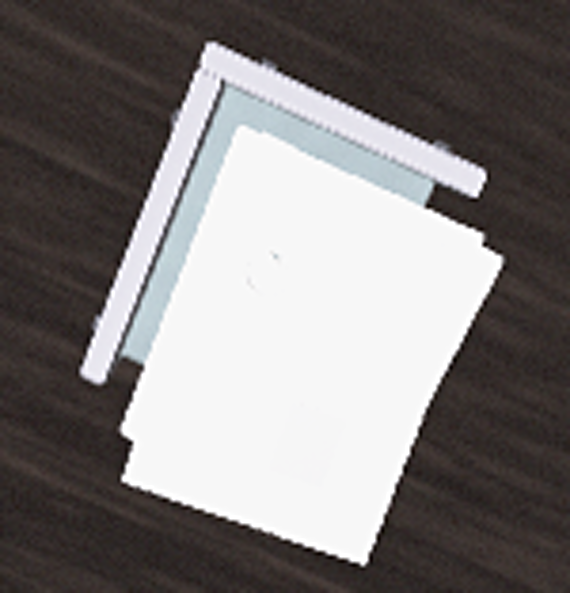

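```bash
cat >> h.py <<'E'
import pickle
E
python3 - <<'E'
from h import *
np.set_printoptions(precision=1,suppress=True)
st=pickle.load(open("w1.pkl","rb"))
P=lambda c,z:onz("wrist",190+(c[0]+.5)/3.8-.5,78+(c[1]+.5)/3.8-.5,z,st)
a=P((221,83),42);b=P((104,384),42);c=P((476,196),42)
print("corner",a,"left end",b,np.linalg.norm(a-b),"far end",c,np.linalg.norm(a-c))
x=(a-b)[:2];y=(a-c)[:2]
y1=np.degrees(np.arctan2(x[1],x[0]));y2=np.degrees(np.arctan2(y[1],y[0]))-90
print("yaw",y1,y2)
yaw=np.radians((y1+y2)/2);R=np.array([[np.cos(yaw),-np.sin(yaw)],[np.sin(yaw),np.cos(yaw)]])
org=a[:2]-R@[50,40]; print("jig origin",org)
for n,p,z in [("outer corner",(208,42),42),("-x edge L",(122,483),35),("-x edge R",(367,565),35),("-y tip",(502,258),41),("+x+y tip",(240,126),44),("+x r",(484,236),44),("L notch",(120,432),40)]:
    q=P(p,z); print(n,R.T@(q[:2]-org),q)
# tool yaw
Rt=Ro.from_quat(st["eef_rot"]).as_matrix();print("tool x dir",np.degrees(np.arctan2(Rt[1,0],Rt[0,0])))
q=onz("wrist",288,6,74,st);print("pin",q, onz("scene",271,230,74))
from scipy.optimize import least_squares
np.save("jig.npy",[*org,yaw])
# oven top: triangulate corner (scene 255,268; side 265,232), (368,325;383,237)
for s,d in [((255,264),(265,229)),((368,325),(384,237))]:
    o1,d1=ray("scene",*s);o2,d2=ray("side",*d)
    t=np.linalg.lstsq(np.c_[d1,-d2],o2-o1,rcond=None)[0];print("oven",o1+t[0]*d1,o2+t[1]*d2)
E
```

```text
corner [ 507.5 -320.6   42. ] left end [ 413.4 -323.4   42. ] 94.10857001314191 far end [ 511. -400.   42.] 79.42606733709727
yaw 1.7136354345751994 2.56782143626846
jig origin [ 459.  -362.5]
outer corner [58.6 47.4] [ 515.8 -313.    42. ]
-x edge L [-73.5  25.3] [ 384.6 -339.9   35. ]
-x edge R [-67.9 -57.2] [ 393.3 -422.1   35. ]
-y tip [ 37.6 -54.2] [ 498.6 -415.2   41. ]
+x+y tip [41.4 30.6] [ 499.2 -330.4   44. ]
+x r [ 41.3 -46.1] [ 501.9 -407.    44. ]
L notch [-56.8  31.2] [ 401.1 -333.4   40. ]
tool x dir 25.52538335772683
pin [ 595.1 -324.9   74. ] [ 594.1 -319.    74. ]
oven [ 547.  -215.3  119.3] [ 551.7 -217.7  123.6]
oven [ 367.4 -176.5  168. ] [ 370.3 -178.3  170. ]
```

Emit:
carry_out([
  [-0.4, 0.1, -0.2, -0.09],
  [-0.5, 0.1, -0.6, -0.09],
  [-0.42, 0.08, -0.8, -0.08],
  [0, 0, -0.8, 0],
  [0, 0, -0.8, 0],
  [0, 0, -0.6, 0],
  [0, 0, -0.32, 0],
  [0, 0, 0, 0],
])

```text
clock: 2.15
tool_pos: [366.9, -377.5, 15.7]
eef_rot: [1.0, 0.018, -0.001, -0.001]
force: [-0.0, 0.0, -0.0]
gripper_width: 43.1
finger_force: 0.0
```

```bash
cat >> h.py <<'E'
def tj():
    st=ctrl.observe(); ox,oy,yaw=np.load("jig.npy"); c,s=np.cos(yaw),np.sin(yaw)
    p=np.array(st["tool_pos"]); d=p[:2]-[ox,oy]
    Rt=Ro.from_quat(st["eef_rot"]).as_matrix()
    print("jig xy",np.round([c*d[0]+s*d[1],-s*d[0]+c*d[1]],1),"z",round(p[2],1),"toolyaw",round(np.degrees(np.arctan2(Rt[1,0],Rt[0,0])),2),"jigyaw",round(np.degrees(yaw),2),"F",np.round(st["force"],1),"w",round(st["gripper_width"],1),"t",st["clock"])
    return st
E
python3 -c "
from h import *
st=tj(); im=ctrl.read_camera('side'); cv2.imwrite('pics/s2.png',cv2.resize(im[150:300,200:450,::-1],None,fx=3.2,fy=3.2,interpolation=2))"
```

```text
jig xy [-92.6 -11.6] z 15.7 toolyaw 2.02 jigyaw 2.14 F [-0.  0. -0.] w 43.1 t 2.15
```

View pics/s2.png

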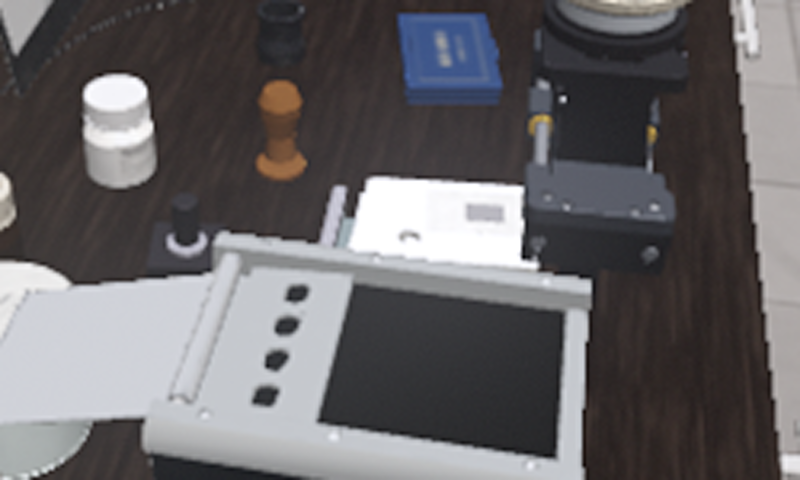

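The gripper is down on the -x side, clear of the plates. I'll push slowly along +x.

Emit:
carry_out([
  [0.08, 0, 0, 0],
  [0.08, 0, 0, 0],
  [0.08, 0, 0, 0],
  [0.08, 0, 0, 0],
  [0.08, 0, 0, 0],
  [0.06, 0, 0, 0],
  [0.05, 0, 0, 0],
  [0.04, 0, 0, 0],
])

```text
clock: 3.2
tool_pos: [395.5, -377.6, 16.5]
eef_rot: [1.0, 0.018, -0.0, -0.0]
force: [-0.6, -0.2, 1.3]
gripper_width: 43.4
finger_force: 0.3
```

```bash
python3 -c "
from h import *
tj()"
```

```text
jig xy [-64.  -12.8] z 16.5 toolyaw 2.09 jigyaw 2.14 F [-0.6 -0.2  1.3] w 43.4 t 3.2
```

Emit:
carry_out([
  [0.01, 0, 0, 0],
  [0.01, 0, 0, 0],
  [0.01, 0, 0, 0],
  [0.01, 0, 0, 0],
  [0.01, 0, 0, 0],
  [0.01, 0, 0, 0],
  [0, 0, 0, 0],
  [0, 0, 0, 0],
])

```text
clock: 4.2
tool_pos: [398.4, -377.7, 16.5]
eef_rot: [1.0, 0.018, 0.0, 0.0]
force: [-0.5, 0.3, 0.1]
gripper_width: 43.5
finger_force: 0.4
```

Emit:
carry_out([
  [0.006, 0, 0, 0],
  [0.006, 0, 0, 0],
  [0.006, 0, 0, 0],
  [0.006, 0, 0, 0],
  [0.006, 0, 0, 0],
  [0, 0, 0, 0],
  [0, 0, 0, 0],
  [0, 0, 0, 0],
])

```text
clock: 5.2
tool_pos: [399.9, -377.7, 16.5]
eef_rot: [1.0, 0.018, -0.0, -0.0]
force: [-2.1, -0.0, 0.3]
gripper_width: 43.5
finger_force: 0.8
```

Emit:
carry_out([
  [0.005, 0, 0, 0],
  [0.005, 0, 0, 0],
  [0, 0, 0, 0],
  [0, 0, 0, 0],
  [0, 0, 0, 0],
  [0, 0, 0, 0],
  [0, 0, 0, 0],
  [0, 0, 0, 0],
])

```text
clock: 6.2
tool_pos: [399.9, -377.7, 16.5]
eef_rot: [1.0, 0.018, -0.0, -0.0]
force: [-6.2, -0.4, 2.3]
gripper_width: 43.8
finger_force: 2.6
```

```bash
python3 -c "
from h import *
tj()"
```

```text
jig xy [-59.6 -13. ] z 16.5 toolyaw 2.09 jigyaw 2.14 F [-6.2 -0.4  2.3] w 43.8 t 6.2
```

Seated against the far fence: jig x is -59.6 against an expected -59.5, at 6 N. Next I'll back off and lift, after checking where the book is.

Emit:
carry_out([
  [-0.04, 0, 0, 0],
  [-0.2, 0, 0, 0],
  [0, 0, 0.4, 0.11],
  [0, 0, 0.7, 0.11],
  [0, 0, 0.7, 0.11],
  [0.2, -0.3, 0.2, 0.11],
  [0.4, -0.4, 0, 0.11],
  [0.4, -0.3, 0, 0.11],
])

```text
clock: 7.2
tool_pos: [438.8, -428.6, 117.1]
eef_rot: [0.858, 0.513, 0.0, 0.001]
force: [-0.2, -0.6, -0.1]
gripper_width: 43.6
finger_force: 0.0
```

```bash
python3 -c "
from h import *
st=tj(); print(st['joint_positions'])
for p in [(418,168),(444,173),(435,211),(398,201)]: print(onz('scene',*p,15))
st=pickle.load(open('w1.pkl','rb'))
for p in [(420,202),(405,250)]: print(onz('wrist',*p,15,st))
"
```

```text
jig xy [-22.6 -65.4] z 117.1 toolyaw 61.79 jigyaw 2.14 F [-0.2 -0.6 -0.1] w 43.6 t 7.2
[-9.02327966e-01  2.85310549e-01  1.65422604e+00  3.24000808e-04
  1.20057741e+00 -4.10037406e-01]
[ 495.44169919 -673.91216808   15.        ]
[ 447.8590122  -687.81526089   15.        ]
[ 419.9164889  -573.70065528   15.        ]
[ 485.40685122 -561.23662448   15.        ]
[ 489.2181425  -564.07463641   15.        ]
[ 424.58206927 -582.22582308   15.        ]
```

Emit:
carry_out([
  [0.26, -0.12, 0, 0.11],
  [0.3, -0.12, 0, 0.11],
  [0, 0, -0.2, 0.11],
  [0, 0, -0.5, 0.007],
  [0, 0, -0.6, 0],
  [0, 0, -0.5, 0],
  [0, 0, -0.22, 0],
  [0, 0, 0, 0],
])

```text
clock: 8.2
tool_pos: [465.9, -439.3, 14.9]
eef_rot: [0.696, 0.718, 0.0, -0.001]
force: [0.4, -0.5, 0.9]
gripper_width: 43.8
finger_force: 0.0
```

```bash
python3 -c "
from h import *
st=tj()
im=ctrl.read_camera('scene'); cv2.imwrite('pics/s3.png',cv2.resize(im[180:330,220:430,::-1],None,fx=3.5,fy=3.5,interpolation=2))"
```

```text
jig xy [  4.1 -77. ] z 14.9 toolyaw 91.81 jigyaw 2.14 F [ 0.4 -0.5  0.9] w 43.8 t 8.2
```

View pics/s3.png

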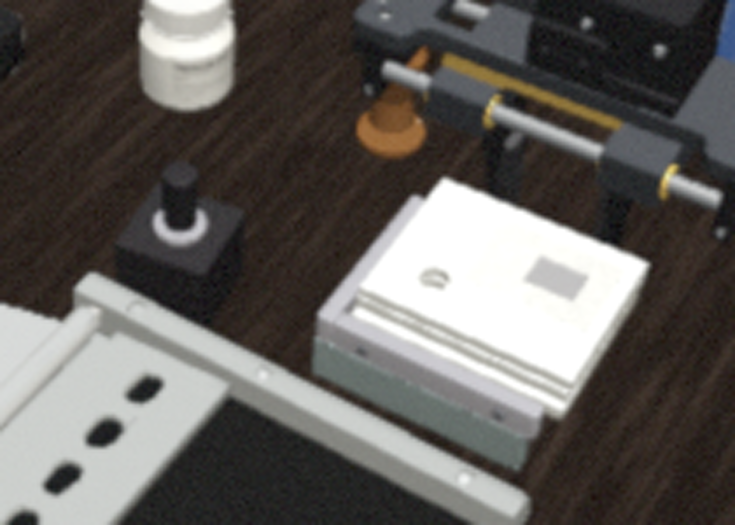

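The plates are now flush on the far fence. They still need to go +y by about 10–15 mm.

Emit:
carry_out([
  [0, 0.08, 0, 0],
  [0, 0.08, 0, 0],
  [0, 0.08, 0, 0],
  [0, 0.06, 0, 0],
  [0, 0.05, 0, 0],
  [0, 0.05, 0, 0],
  [0, 0.04, 0, 0],
  [0, 0.02, 0, 0],
])

```text
clock: 9.25
tool_pos: [466.4, -416.6, 15.5]
eef_rot: [0.696, 0.718, -0.0, -0.0]
force: [0.4, -1.3, -0.3]
gripper_width: 43.3
finger_force: 0.3
```

Emit:
carry_out([
  [0, 0.01, 0, 0],
  [0, 0.01, 0, 0],
  [0, 0.01, 0, 0],
  [0, 0.01, 0, 0],
  [0, 0.01, 0, 0],
  [0, 0, 0, 0],
  [0, 0, 0, 0],
  [0, 0, 0, 0],
])

```text
clock: 10.25
tool_pos: [466.4, -414.1, 15.5]
eef_rot: [0.696, 0.718, 0.0, -0.0]
force: [-0.1, 0.3, -0.6]
gripper_width: 43.3
finger_force: 0.1
```

```bash
python3 -c "
from h import *
tj()"
```

```text
jig xy [  5.5 -51.8] z 15.5 toolyaw 91.81 jigyaw 2.14 F [-0.1  0.3 -0.6] w 43.3 t 10.25
```

Emit:
carry_out([
  [0, 0.008, 0, 0.001],
  [0, 0.008, 0, 0.001],
  [0, 0.006, 0, 0.001],
  [0, 0.006, 0, 0],
  [0, 0.006, 0, 0],
  [0, 0.006, 0, 0],
  [0, 0, 0, 0],
  [0, 0, 0, 0],
])

```text
clock: 11.25
tool_pos: [466.4, -412.1, 15.5]
eef_rot: [0.694, 0.72, 0.0, -0.0]
force: [0.1, 0.3, -0.3]
gripper_width: 43.5
finger_force: 0.1
```

Emit:
carry_out([
  [0, 0.005, 0, 0],
  [0, 0.005, 0, 0],
  [0, 0.005, 0, 0],
  [0, 0, 0, 0],
  [0, 0, 0, 0],
  [0, 0, 0, 0],
  [0, 0, 0, 0],
  [0, 0, 0, 0],
])

```text
clock: 12.25
tool_pos: [466.4, -411.8, 15.7]
eef_rot: [0.694, 0.72, -0.0, 0.0]
force: [-0.5, -5.0, -1.4]
gripper_width: 43.4
finger_force: 2.5
```

Seated in y as well: about -49.5 at 5 N. I'll back off, lift and look with the wrist camera.

Emit:
carry_out([
  [0, -0.04, 0, 0],
  [0, -0.2, 0, 0],
  [0, 0, 0.5, 0],
  [0, 0, 0.8, 0],
  [0, 0.2, 0.8, 0],
  [0.4, 0.6, 0.8, 0],
  [0.5, 0.6, 0.2, 0],
  [0.1, 0.1, 0, 0],
])

```text
clock: 13.25
tool_pos: [518.4, -347.3, 172.3]
eef_rot: [0.693, 0.721, 0.0, 0.001]
force: [-0.5, -0.7, 0.2]
gripper_width: 43.3
finger_force: 0.0
```

Emit:
carry_out([
  [0, 0, 0, 0],
  [0, 0, 0, 0],
  [0, 0, 0, 0],
  [0, 0, 0, 0],
  [0, 0, 0, 0],
  [0, 0, 0, 0],
  [0, 0, 0, 0],
  [0, 0, 0, 0],
])

```text
clock: 14.25
tool_pos: [516.5, -348.4, 170.6]
eef_rot: [0.694, 0.72, -0.0, 0.0]
force: [0.1, 0.8, 0.6]
gripper_width: 43.3
finger_force: 0.0
```

```bash
python3 - <<'E'
from h import *
st=tj(); im=ctrl.read_camera("wrist"); cv2.imwrite("pics/w4.png",im[:,:,::-1]); pickle.dump(st,open("w4.pkl","wb"))
print(proj("wrist",[595,-323,74],st),proj("wrist",[483,-343.6,44],st))
E
```

```text
jig xy [58.  11.9] z 170.6 toolyaw 92.09 jigyaw 2.14 F [0.1 0.8 0.6] w 43.3 t 14.25
(np.float64(370.5899901119941), np.float64(183.3576924105637)) (np.float64(246.05347244779358), np.float64(193.9492819786453))
```

View pics/w4.png

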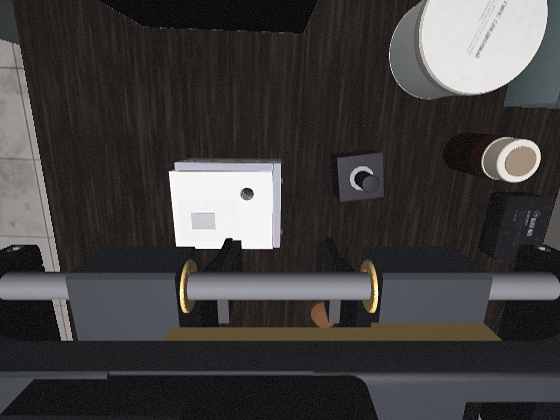

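The stack is flush on both fences. The hole is at (247,194), the pin handle top at about (370,182) and the collar at (361,178).

```bash
python3 - <<'E'
from h import *
np.set_printoptions(precision=1,suppress=True)
st=pickle.load(open("w4.pkl","rb")); im=cv2.imread("pics/w4.png"); g=cv2.cvtColor(im,6).astype(int)
def cen(m,x0,y0):
    n,l,s,c=cv2.connectedComponentsWithStats(m.astype(np.uint8)); 
    for k in range(1,n):
        if s[k,4]>15: print(s[k],c[k]+[x0,y0]); 
sub=g[180:208,233:262]; print("hole");cen(sub<150,233,180)
sub=g[160:205,335:400]; print("collar");cen(sub>120,335,160); print("handle dark");cen(sub<35,335,160)
a=cv2.resize(im[150:215,225:400],None,fx=4.5,fy=4.5,interpolation=2);cv2.imwrite("pics/c4.png",a)
E
```

```text
hole
[  8   8  13  12 122] [246.8 193.4]
collar
[ 15   6  23  24 184] [358.1 175.1]
handle dark
[  0   0   9  45 143] [336.6 184.3]
[ 49   0   7  45 103] [386.2 184.5]
[ 56   0   9  45 219] [395.5 179.8]
[ 20  12  15  16 126] [360.5 177.7]
[36 38  8  7 19] [374.4 201.4]
[10 40 17  5 51] [353.3 202.4]
```

View pics/c4.png

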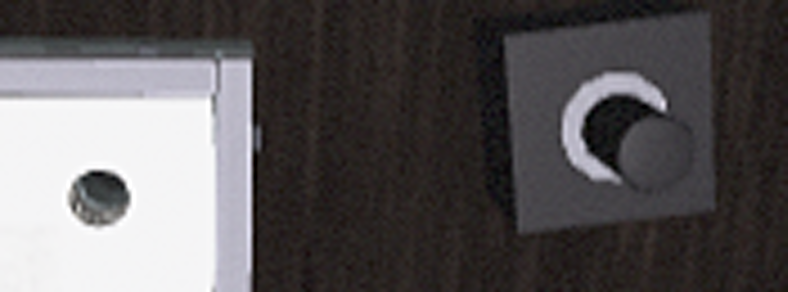

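The crop shows an open, round hole at crop (99,198). The collar centre is at about crop (616,126) and the handle top at (655,154).

```bash
python3 - <<'E'
from h import *
np.set_printoptions(precision=1,suppress=True)
st=pickle.load(open("w4.pkl","rb"))
P=lambda c,z:onz("wrist",225+(c[0]+.5)/4.5-.5,150+(c[1]+.5)/4.5-.5,z,st)
print("collar",P((615.5,126),44),"top",P((655,154),74))
l,r=P((560,126),44),P((618,154),74);print("collar r",P((615.5,126),44)[0]-l[0],"handle r",P((655,154),74)[0]-r[0])
h=onz("wrist",246.8,193.4,44,st)
ox,oy,yaw=np.load("jig.npy");R=np.array([[np.cos(yaw),-np.sin(yaw)],[np.sin(yaw),np.cos(yaw)]])
print("hole img",h,"hole from jig",R@[25,18]+[ox,oy])
# fences top inner corner in this view
a=P((214,97),42);print("corner img",a,"from jig",R@[50,40]+[ox,oy]); print("home TCP touch: x->",399.9+59.5,"")
E
```

```text
collar [ 594.9 -323.3   44. ] top [ 594.7 -323.4   74. ]
collar r 11.979393512446563 handle r 7.197768822891362
hole img [ 483.7 -343.    44. ] hole from jig [ 483.3 -343.5]
corner img [ 508.  -320.4   42. ] from jig [ 507.5 -320.6]
home TCP touch: x-> 459.4
```

Emit:
carry_out([
  [0.4, 0.1, 0, 0],
  [0.6, 0.2, 0, 0],
  [0.46, 0.16, -0.1, 0],
  [0.1, 0.04, -0.4, 0],
  [0, 0, -0.6, 0],
  [0, 0, -0.6, 0],
  [0, 0, -0.5, 0],
  [0, 0, -0.22, 0],
])

```text
clock: 15.3
tool_pos: [592.0, -322.6, 46.1]
eef_rot: [0.694, 0.72, -0.001, -0.002]
force: [-1.0, -0.1, -0.7]
gripper_width: 43.1
finger_force: 0.0
```

Emit:
carry_out([
  [0, 0, 0, 0],
  [0, 0, 0, 0],
  [0, 0, 0, 0],
  [0, 0, 0, 0],
  [0, 0, 0, 0],
  [0, 0, 0, 0],
  [0, 0, 0, 0],
  [0, 0, 0, 0],
])

```text
clock: 16.3
tool_pos: [594.4, -323.4, 49.5]
eef_rot: [0.694, 0.72, -0.0, -0.0]
force: [-0.2, -0.2, 0.4]
gripper_width: 43.5
finger_force: 0.0
```

Emit:
carry_out([
  [0, 0, 0, 0],
  [0, 0, 0, 0],
  [0, 0, 0, 0],
  [0, 0, 0, 0],
  [0, 0, 0, 0],
  [0, 0, 0, 0],
  [0, 0, 0, 0],
  [0, 0, 0, 0],
], jaw=-1, newtons=50)

```text
clock: 17.3
tool_pos: [594.6, -323.4, 49.6]
eef_rot: [0.694, 0.72, 0.0, 0.0]
force: [2.5, 0.2, -0.7]
gripper_width: 14.9
finger_force: 50.0
```

Emit:
carry_out([
  [0, 0, 0.04, 0],
  [0, 0, 0.1, 0],
  [0, 0, 0.3, 0],
  [0, 0, 0.4, 0],
  [0, 0, 0.4, 0],
  [0, 0, 0.2, 0],
  [0, 0, 0, 0],
  [0, 0, 0, 0],
])

```text
clock: 18.3
tool_pos: [593.8, -323.1, 120.7]
eef_rot: [0.694, 0.72, -0.0, -0.001]
force: [-0.6, -0.2, -0.7]
gripper_width: 14.7
finger_force: 50.0
```

Emit:
carry_out([
  [-0.2, -0.04, 0, 0],
  [-0.4, -0.08, 0, 0],
  [-0.5, -0.08, 0, 0],
  [-0.5, -0.08, 0, 0],
  [-0.4, -0.08, 0, 0],
  [-0.222, -0.036, 0, 0],
  [0, 0, 0, 0],
  [0, 0, 0, 0],
])

```text
clock: 19.3
tool_pos: [483.8, -343.2, 121.6]
eef_rot: [0.694, 0.72, 0.0, 0.0]
force: [0.5, 0.2, -0.2]
gripper_width: 14.7
finger_force: 50.0
```

Emit:
carry_out([
  [0, 0, -0.1, 0],
  [0, 0, -0.15, 0],
  [0, 0, -0.1, 0],
  [0, 0, -0.05, 0],
  [0, 0, 0, 0],
  [0, 0, 0, 0],
  [0, 0, 0, 0],
  [0, 0, 0, 0],
])

```text
clock: 20.3
tool_pos: [483.4, -343.3, 101.8]
eef_rot: [0.694, 0.72, -0.0, 0.0]
force: [-0.5, 0.4, 0.0]
gripper_width: 14.9
finger_force: 50.0
```

```bash
python3 - <<'E'
from h import *
st=tj(); print(st["tool_pos"],st["moment"])
A=ctrl.read_camera("scene"); B=ctrl.read_camera("side")
def c(n,im):
    u,v=map(int,proj(n,[483.5,-343,50]));print(n,u,v); return cv2.resize(im[v-30:v+30,u-35:u+35,::-1],(400,343),interpolation=2)
cv2.imwrite("pics/p5.png",np.hstack([c("scene",A),c("side",B)]))
E
```

```text
jig xy [25.1 18.2] z 101.8 toolyaw 92.08 jigyaw 2.14 F [-0.5  0.4  0. ] w 14.9 t 20.3
[ 483.40625453 -343.33834659  101.76377652] [-0.0179286  -0.10206115 -0.05104083]
scene 340 261
side 317 223
```

View pics/p5.png

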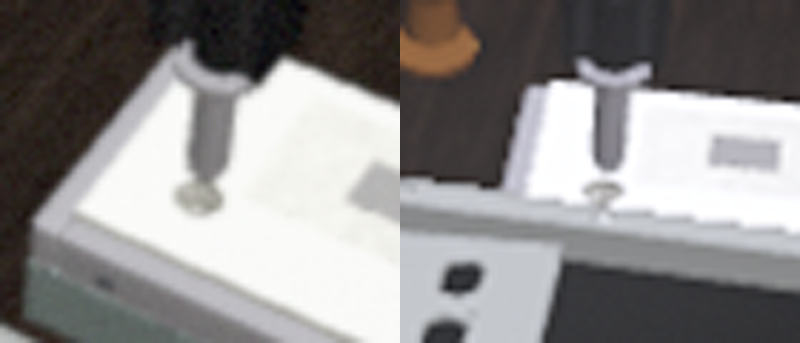

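Both views put the tip just right of the hole, by roughly 1 px in each. I'll measure it properly.

```bash
python3 - <<'E'
from h import *
np.set_printoptions(precision=2,suppress=True)
for n in ["scene","side"]:
    im=ctrl.read_camera(n).astype(float); g=im.mean(2)
    u,v=map(int,proj(n,[483.5,-343,50]))
    # hole: darkness-weighted centroid on white plate (below the tip)
    h=proj(n,[483.5,-343.2,44]); print(n,"pred hole",np.round(h,1),"pred tip",np.round(proj(n,[483.4,-343.3,54.2]),1),"pred shaft68",np.round(proj(n,[483.4,-343.3,74]),1))
    print(g[int(h[1])-8:int(h[1])+7,int(h[0])-9:int(h[0])+10].astype(int))
    for z in (80,76,72,68,64,60):
        r=proj(n,[483.4,-343.3,z]); row=255-g[int(round(r[1])),int(r[0])-9:int(r[0])+10]
        print(z,int(round(r[1])),int(r[0])-9,(255-row).astype(int))
E
```

```text
scene pred hole [340.5 264.2] pred tip [341.2 259.5] pred shaft68 [342.3 250.2]
[[249 249 249 250 250 246 211 145 110 115 126 130 125 132 181 235 248 250
  250]
 [250 249 249 249 250 246 203 132 110 116 126 127 126 135 202 240 249 249
  250]
 [250 249 250 250 250 246 201 129 110 119 124 127 120 137 208 241 249 250
  249]
 [250 250 250 249 249 246 208 145 114 119 124 129 122 147 225 246 249 249
  250]
 [250 250 250 250 250 247 214 155 122 121 123 125 134 183 235 248 250 249
  248]
 [250 250 250 249 250 248 236 199 145 123 127 137 169 225 245 249 249 249
  247]
 [249 249 249 250 248 245 229 201 156 129 134 173 223 244 249 249 249 248
  246]
 [250 250 249 248 237 214 191 180 164 153 150 176 229 246 250 249 248 245
  245]
 [249 250 249 246 218 182 179 183 171 171 159 158 200 236 247 249 247 244
  243]
 [250 249 249 246 214 175 171 172 165 166 168 163 170 229 246 249 247 243
  241]
 [250 250 249 247 222 190 170 169 167 162 155 160 170 228 246 249 249 247
  246]
 [249 250 249 249 242 225 195 186 192 174 156 163 201 236 248 249 249 249
  248]
 [250 250 250 249 248 243 229 212 204 193 199 22
[... 1870 characters left out ...]
202 202 201 200 199 199 199 200 189 189 211 196 181 192 190 189 187 184
  181]
 [181 183 188 193 197 202 202 202 194 200 226 217 199 199 199 199 199 199
  197]]
80 211 308 [255 254 254 254 254 254 255 239 113 116 129 137 136 157 227 255 254 253
 253]
76 212 308 [255 254 254 254 254 254 255 237  92 118 130 137 136 167 232 255 253 250
 249]
72 214 308 [255 254 254 254 254 254 255 238  96 120 131 137 133 179 240 255 252 247
 247]
68 216 308 [254 254 254 254 254 255 254 223 101 122 132 136 130 185 244 255 251 249
 248]
64 218 308 [254 254 254 254 254 255 250 205 103 123 133 136 131 183 242 255 250 249
 248]
60 219 308 [254 254 254 254 254 255 250 204 104 122 131 136 128 200 252 254 250 249
 248]
```

```bash
python3 - <<'E'
from h import *
st=tj(); im=ctrl.read_camera("wrist")
u,v=proj("wrist",[483.5,-343.2,44],st); print(u,v,proj("wrist",[483.5,-343.2,54],st),proj("wrist",[483.5,-343.2,76],st))
u,v=int(u),int(v)
cv2.imwrite("pics/p6.png",cv2.resize(im[v-50:v+50,u-65:u+65,::-1],None,fx=6,fy=6,interpolation=2)); print(u-65,v-50)
E
```

```text
jig xy [25.  18.3] z 101.6 toolyaw 92.08 jigyaw 2.14 F [-1.1 -0.  -1.3] w 14.8 t 20.5
280.33717226364666 221.9911023781029 (np.float64(280.4144036265169), np.float64(226.30885715731708)) (np.float64(280.61034595558664), np.float64(237.26335668121166))
215 171
```

View pics/p6.png

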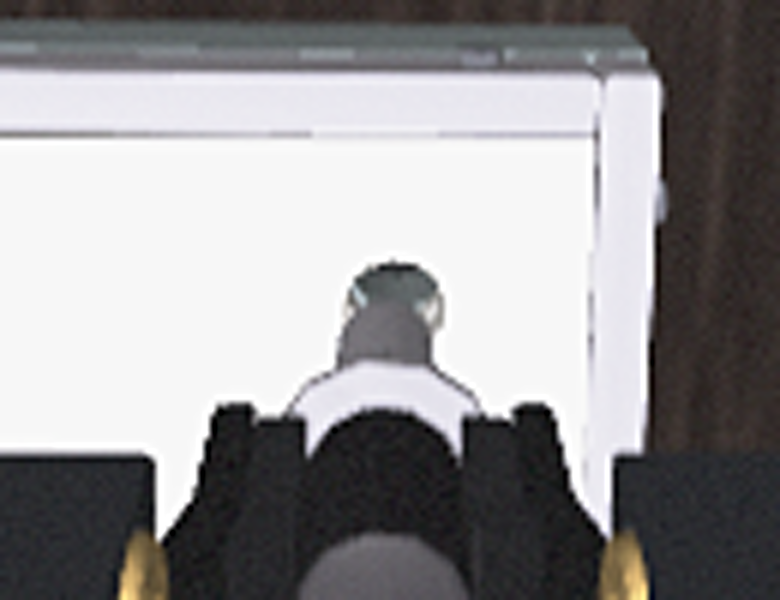

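The tip sits about 1.4 mm in -x and 0.3 mm in -y from the hole. Hole centre is at crop (396,309), shaft centre at column 385. I'll correct that, then enter.

Emit:
carry_out([
  [0.028, 0.004, 0, 0],
  [0, 0, -0.06, 0],
  [0, 0, -0.06, 0],
  [0, 0, -0.06, 0],
  [0, 0, -0.05, 0],
  [0, 0, -0.04, 0],
  [0, 0, 0, 0],
  [0, 0, 0, 0],
])

```text
clock: 21.55
tool_pos: [484.8, -343.1, 88.1]
eef_rot: [0.694, 0.72, 0.0, 0.0]
force: [-0.3, -1.4, -0.2]
gripper_width: 14.4
finger_force: 50.0
```

Emit:
carry_out([
  [0, 0, -0.04, 0],
  [0, 0, -0.04, 0],
  [0, 0, -0.04, 0],
  [0, 0, -0.03, 0],
  [0, 0, -0.02, 0],
  [0, 0, 0, 0],
  [0, 0, 0, 0],
  [0, 0, 0, 0],
])

```text
clock: 22.55
tool_pos: [484.8, -343.1, 79.6]
eef_rot: [0.694, 0.72, -0.0, 0.0]
force: [-0.2, -0.8, -0.4]
gripper_width: 14.8
finger_force: 50.0
```

Emit:
carry_out([
  [0, 0, -0.05, 0],
  [0, 0, -0.05, 0],
  [0, 0, -0.05, 0],
  [0, 0, -0.05, 0],
  [0, 0, -0.05, 0],
  [0, 0, -0.04, 0],
  [0, 0, -0.02, 0],
  [0, 0, 0, 0],
])

```text
clock: 23.55
tool_pos: [484.7, -343.0, 64.0]
eef_rot: [0.694, 0.72, -0.0, -0.0]
force: [-0.1, -0.9, -1.0]
gripper_width: 14.6
finger_force: 50.0
```

Emit:
carry_out([
  [0, 0, -0.02, 0],
  [0, 0, -0.02, 0],
  [0, 0, -0.02, 0],
  [0, 0, 0, 0],
  [0, 0, 0, 0],
  [0, 0, 0, 0],
  [0, 0, 0, 0],
  [0, 0, 0, 0],
])

```text
clock: 24.55
tool_pos: [484.7, -343.1, 61.1]
eef_rot: [0.694, 0.72, -0.0, 0.0]
force: [0.3, -0.0, -0.8]
gripper_width: 14.8
finger_force: 50.0
```

Emit:
carry_out([
  [0, 0, -0.01, 0],
  [0, 0, -0.01, 0],
  [0, 0, -0.01, 0],
  [0, 0, -0.01, 0],
  [0, 0, -0.01, 0],
  [0, 0, -0.01, 0],
  [0, 0, 0, 0],
  [0, 0, 0, 0],
])

```text
clock: 25.55
tool_pos: [485.3, -343.8, 60.3]
eef_rot: [0.694, 0.72, -0.0, 0.001]
force: [-3.4, 2.6, 12.6]
gripper_width: 14.8
finger_force: 50.0
```

Emit:
carry_out([
  [0, 0, -0.01, 0],
  [0, 0, -0.01, 0],
  [0, 0, -0.01, 0],
  [0, 0, -0.01, 0],
  [0, 0, 0, 0],
  [0, 0, 0, 0],
  [0, 0, 0, 0],
  [0, 0, 0, 0],
])

```text
clock: 26.55
tool_pos: [485.3, -343.8, 58.3]
eef_rot: [0.694, 0.72, -0.0, 0.001]
force: [-3.7, 3.2, 12.7]
gripper_width: 14.8
finger_force: 50.0
```

Emit:
carry_out([
  [-0.01, 0.014, -0.01, 0],
  [0, 0, -0.01, 0],
  [0, 0, -0.01, 0],
  [0, 0, -0.01, 0],
  [0, 0, -0.01, 0],
  [0, 0, 0, 0],
  [0, 0, 0, 0],
  [0, 0, 0, 0],
])

```text
clock: 27.55
tool_pos: [485.2, -343.5, 56.1]
eef_rot: [0.694, 0.72, -0.0, 0.001]
force: [-3.2, 1.6, 13.4]
gripper_width: 14.5
finger_force: 50.0
```

Emit:
carry_out([
  [0, 0, -0.008, 0],
  [0, 0, -0.008, 0],
  [0, 0, -0.008, 0],
  [0, 0, 0, 0],
  [0, 0, 0, 0],
  [0, 0, 0, 0],
  [0, 0, 0, 0],
  [0, 0, 0, 0],
])

```text
clock: 28.55
tool_pos: [485.2, -343.5, 54.9]
eef_rot: [0.694, 0.72, -0.0, 0.001]
force: [-3.2, 1.3, 13.2]
gripper_width: 14.8
finger_force: 50.0
```

Emit:
carry_out([
  [-0.006, 0, -0.008, 0],
  [0, 0, -0.008, 0],
  [0, 0, 0, 0],
  [0, 0, 0, 0],
  [0, 0, 0, 0],
  [0, 0, 0, 0],
  [0, 0, 0, 0],
  [0, 0, 0, 0],
])

```text
clock: 29.55
tool_pos: [485.1, -343.5, 54.2]
eef_rot: [0.694, 0.72, -0.0, 0.002]
force: [-3.2, -0.1, 13.1]
gripper_width: 15.0
finger_force: 50.0
```

Emit:
carry_out([
  [0, 0, -0.008, 0],
  [0, 0, -0.008, 0],
  [0, 0, 0, 0],
  [0, 0, 0, 0],
  [0, 0, 0, 0],
  [0, 0, 0, 0],
  [0, 0, 0, 0],
  [0, 0, 0, 0],
])

```text
clock: 30.55
tool_pos: [485.1, -343.6, 53.5]
eef_rot: [0.694, 0.72, -0.0, 0.002]
force: [-1.8, 1.9, 13.6]
gripper_width: 14.9
finger_force: 50.0
```

Emit:
carry_out([
  [0, 0, -0.008, 0],
  [0, 0, -0.008, 0],
  [0, 0, 0, 0],
  [0, 0, 0, 0],
  [0, 0, 0, 0],
  [0, 0, 0, 0],
  [0, 0, 0, 0],
  [0, 0, 0, 0],
])

```text
clock: 31.55
tool_pos: [485.2, -343.6, 53.4]
eef_rot: [0.694, 0.72, -0.0, 0.002]
force: [-4.5, 2.2, 17.3]
gripper_width: 14.7
finger_force: 50.0
```

```bash
python3 - <<'E'
from h import *
st=tj(); im=ctrl.read_camera("side"); im2=ctrl.read_camera("scene")
def c(n,im):
    u,v=map(int,proj(n,[483.5,-343,50])); return cv2.resize(im[v-30:v+30,u-35:u+35,::-1],(400,343),interpolation=2)
cv2.imwrite("pics/p7.png",np.hstack([c("scene",im2),c("side",im)]))
E
```

```text
jig xy [26.9 17.8] z 53.4 toolyaw 92.09 jigyaw 2.14 F [-4.5  2.2 17.3] w 14.7 t 31.55
```

Seated: z is 53.4 against an expected 53.6, and the force rose above the plug's steady 13 N. I'll ease off the load, then release.

Emit:
carry_out([
  [0, 0, 0.01, 0],
  [0, 0, 0.01, 0],
  [0, 0, 0.006, 0],
  [0, 0, 0, 0],
  [0, 0, 0, 0],
  [0, 0, 0, 0],
  [0, 0, 0, 0],
  [0, 0, 0, 0],
])

```text
clock: 32.65
tool_pos: [485.0, -343.4, 53.5]
eef_rot: [0.694, 0.72, -0.0, 0.002]
force: [-1.8, 1.3, 11.2]
gripper_width: 14.8
finger_force: 50.0
```

Emit:
carry_out([
  [0, 0, 0, 0],
  [0, 0, 0, 0],
  [0, 0, 0, 0],
  [0, 0, 0, 0],
  [0, 0, 0, 0],
  [0, 0, 0, 0],
  [0, 0, 0, 0],
  [0, 0, 0, 0],
], jaw=0)

```text
clock: 33.65
tool_pos: [483.9, -342.3, 51.2]
eef_rot: [0.694, 0.72, -0.0, 0.0]
force: [1.2, -0.2, 0.8]
gripper_width: 43.9
finger_force: 0.0
```

Emit:
carry_out([
  [0, 0, 0.1, 0],
  [0, 0, 0.3, 0],
  [0, 0, 0.6, 0],
  [0, 0, 0.6, 0],
  [0, 0, 0.5, 0],
  [0.3, -0.1, 0.2, 0],
  [0.3, -0.1, 0, 0],
  [0, 0, 0, 0],
])

```text
clock: 34.65
tool_pos: [514.7, -352.7, 167.6]
eef_rot: [0.694, 0.72, 0.0, 0.001]
force: [0.2, 0.6, 0.2]
gripper_width: 43.9
finger_force: 0.0
```

Emit:
carry_out([
  [0, 0, 0, 0],
  [0, 0, 0, 0],
  [0, 0, 0, 0],
  [0, 0, 0, 0],
  [0, 0, 0, 0],
  [0, 0, 0, 0],
  [0, 0, 0, 0],
  [0, 0, 0, 0],
])

```text
clock: 35.65
tool_pos: [513.9, -352.4, 166.2]
eef_rot: [0.694, 0.72, -0.0, -0.0]
force: [0.2, 0.1, 1.0]
gripper_width: 43.7
finger_force: 0.0
```

```bash
python3 - <<'E'
from h import *
st=tj(); im=ctrl.read_camera("wrist"); pickle.dump(st,open("w8.pkl","wb")); cv2.imwrite("pics/w8.png",im[:,:,::-1])
g=cv2.cvtColor(im,cv2.COLOR_RGB2GRAY)
u,v=map(int,proj("wrist",[484,-343.4,78],st)); print(u,v, proj("wrist",[484,-343.4,48],st))
s=(g[v-35:v+35,u-40:u+40]<110).astype(np.uint8)
n,l,S,c=cv2.connectedComponentsWithStats(s)
for k in range(1,n):
    if S[k,4]>30: print(S[k]+[u-40,v-35,0,0,0],c[k]+[u-40,v-35])
for r in range(v-28,v+24,2): print(r,g[r,u-26:u+26:2])
E
```

```text
jig xy [55.3  8.1] z 166.2 toolyaw 92.08 jigyaw 2.14 F [0.2 0.1 1. ] w 43.7 t 35.65
245 199 (np.float64(248.89372763742097), np.float64(191.86480928466875))
[283 164   2  70  98] [283.71428571 204.5       ]
[237 185  20  23 345] [246.75362319 195.75362319]
171 [245 245 245 245 244 245 245 245 245 245 245 245 245 245 245 245 245 245
 245 245 245 245 244 245 245 245]
173 [245 245 245 245 245 245 245 245 244 245 245 244 245 245 244 244 245 245
 245 244 244 245 245 244 245 245]
175 [245 245 245 245 245 244 245 245 245 245 245 245 245 245 245 245 245 245
 245 245 245 245 245 244 245 245]
177 [245 245 245 244 245 245 245 245 245 245 245 245 245 245 245 245 245 245
 244 245 245 244 245 245 245 245]
179 [245 245 245 245 244 245 245 245 245 244 245 245 247 234 226 229 227 245
 246 245 245 245 245 245 245 245]
181 [245 244 245 245 245 245 244 245 245 245 245 234 172 185 185 183 179 157
 183 249 245 245 245 245 245 245]
183 [245 245 245 245 245 245 245 245 245 245 242 180 179 185 191 189 182 181
 180 138 250 245 245 245 245 245]
185 [245 245 245 244 245 245 245 245 245 247 188 183 151  72   6  
[... 1342 characters left out ...]

 245 245 245 245 244 245 245 245]
211 [244 243 240 244 241 242 242 242 241 244 244 245 244 245 245 245 245 245
 244 245 245 245 245 245 245 245]
213 [243 241 243 243 242 243 243 243 242 243 243 245 245 245 245 245 245 245
 244 245 245 245 245 245 244 244]
215 [242 242 243 243 243 243 243 243 241 244 243 245 245 245 245 245 245 245
 245 245 245 245 245 245 245 245]
217 [244 240 242 241 243 243 243 243 242 243 243 245 245 244 244 244 245 245
 245 245 245 245 245 245 245 245]
219 [243 242 240 242 244 244 243 244 242 243 243 245 245 245 245 245 244 245
 245 245 245 245 245 245 245 245]
221 [243 244 242 241 244 244 243 244 240 242 243 245 245 245 245 245 245 245
 245 244 245 245 245 245 244 245]
```

```bash
python3 - <<'E'
from h import *
for n,pk,fn in [("w4","w4.pkl","pics/w4.png"),("w8","w8.pkl","pics/w8.png")]:
    st=pickle.load(open(pk,"rb")); g=cv2.imread(fn,0)
    ox,oy,yaw=np.load("jig.npy");R=np.array([[np.cos(yaw),-np.sin(yaw)],[np.sin(yaw),np.cos(yaw)]])
    for p in [(50,0),(50,-15),(50,30)]:
        u,v=proj("wrist",[*(R@p+[ox,oy]),43],st); print(n,p,round(u,1),g[int(round(v)),int(u)-8:int(u)+12])
    for p in [(-30,40),(0,40),(40,40)]:
        u,v=proj("wrist",[*(R@p+[ox,oy]),43],st); print(n,p,round(v,1),g[int(v)-10:int(v)+8,int(round(u))])
E
```

```text
w4 (50, 0) 271.8 [245 245 245 245 245 245 245 245 247 230 193 186 187 183 188 186 188 151
  28  24]
w4 (50, -15) 272.0 [245 244 245 245 245 244 245 246 250 179 201 187 186 184 185 188 189 124
  34  39]
w4 (50, 30) 271.6 [245 245 245 245 244 244 245 245 247 226 187 191 190 182 185 186 185 221
  62 102]
w4 (-30, 40) 171.7 [ 79 145 186 183 187 187 188 191 190 143 151 239 246 245 245 245 245 245]
w4 (0, 40) 171.6 [ 88 109 165 191 186 186 188 189 189 153 162 239 247 245 245 245 245 244]
w4 (40, 40) 171.5 [ 77  73 154 192 185 183 184 184 184 198 202 235 246 245 245 245 245 245]
w8 (50, 0) 274.5 [245 245 245 245 245 245 245 247 253 132 193 188 184 184 187 189 196  83
  31  37]
w8 (50, -15) 274.5 [245 245 245 245 245 245 245 246 250 167 188 189 188 182 187 190 197  26
  39  41]
w8 (50, 30) 274.3 [245 245 245 245 245 245 245 247 255  85 215 187 186 185 182 186 184 213
  80  91]
w8 (-30, 40) 168.4 [ 77 146 189 186 186 190 190 189 201 162 219 248 245 245 245 244 245 245]
w8 (0, 40) 168.3 [ 69 153 195 185 188 186 190 190 190 142 188 245 246 245 245 245 245 245]
w8 (40, 40) 168.2 [ 92 111 165 187 183 184 184 186 184 163 203 244 246 245 245 245 245 245]
```

The plates are still flush on both fences, and the pin is upright and seated. Handing in.

```bash
python3 -c "
from plant import ctrl
print(ctrl.finish_job())"
```

```text
the job is handed in; nothing more can be done
None
```

I pushed the plates home on both fences, drove the pin down until its collar seated on the top plate, released it and handed the job in after about 36 s on the clock; the bystanders were never touched, but I viewed 11 pictures (limit 10) and checked the final state by pixel values only.

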